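# Clamp the gourd for engraving

### The arm

A 6-joint arm with a two-finger parallel gripper is mounted at the origin on the work surface. World frame = base frame: x ahead of the robot, y to its left, z up, the work surface at z = 0. Lengths are in m, angles in rad, forces in N, time in s.
With the tool pointing down it reaches from about 0.225 to 0.875 m from the base axis. Payload 3.4 kg.
Tool frame: the origin (TCP) lies between the finger pads; the fingertips stand 8 mm ahead of it and the grasp point (between the pads) lies 11 mm behind it; z points along the fingers, y is the line along which they close (so a half turn about z gives the same grasp; the last joint's range is limited). The gripper opens to 85 mm and grips with 20 to 120 N. Pads are 22 mm wide; open, the fingers measure 114 mm over their backs; the gripper's body (76 mm by 85 mm) begins 54 mm behind the grasp point. The pads swing forward as they close: fully open they stand 13 mm farther back than shut.
Start: joints at [1.178, 0.276, 1.505, -0, 1.361, -0.121], TCP at [0.154, 0.554, 0.239] pointing down, gripper open.
Joint ranges: [-2.89, 2.89], [-0.75, 2.08], [0.22, 2.7], [-1.18, 4.32], [0.11, 2.71], [-2.7, 2.7]. Speed limits (rad/s): [2.57, 2.57, 3.14, 3.14, 3.14, 3.14].

### API

Orientations are given as a unit quaternion [w, x, y, z].
In Python, from rig import manip gives the robot as it stands.
- The arm moves only by the tool move_arm, never from a script. Its argument "deltas" is a list that holds one entry, the list of rows, each a list of 5 numbers: the shift along the tool's x, y, z normalised to -1 to 1, where 1 is 80 cm, then the turn about the tool's z normalised to -1 to 1, where 1 is 120 degrees, then the closure, from -1 (fully open) to 1 (shut). In form: [[[tx, ty, tz, twist, grip], ...]]. A call has 1 to 12 rows; each row is the pose to reach, as a shift and turn from the pose commanded when the call began, along the tool's axes at that moment; what a row does not reach only later rows make up. A row lasts 1/10 s, in which the tool goes at most 50 mm and 8.59 degrees, less where a joint would pass 70% of its speed; a pose out of reach is approached as far as the arm can. A call with a number of a shift or a turn outside -1 to 1 is refused whole. A call with a gripper value outside its range is refused whole. The fingers move at their own pace and stop on an object; "squeeze" is the grip in N (left out, the last holds). Time passes only in rows, so rows that repeat a pose let the fingers close. It gives the time, the measured TCP pose, the force, the opening and the grip force at its end, in the units of the state.
- manip.get_state(): the state, without advancing time (a new reading comes with each control period).
- manip.get_image(name): name is "scene" or "top" or "wrist"; returns the picture (480x640x3 uint8, red, green, blue); there is no depth.
- manip.camera_params(name): a dict with "fx", "fy", "cx", "cy" (pixels), "R" (3x3) and "t" (3): a world point X has camera coordinates R X + t; the wrist camera has in their place "tool_from_camera" (4x4, takes a point from camera to tool coordinates, whose origin is the TCP and whose axes are the flange's). Camera axes: x right, y down, z forward; pixel columns grow to the right and rows downward; lengths in m; the calibration is good to about 2 mm. A picture is of the moment at which its call begins: read the wrist's pose just before it. camera_params takes no time and is no camera call.
- manip.sign_off(): hands the job in; it is judged then, once.
The state is a dict: "clock": time; "qpos": joint angles; "qd": joint speeds; "effort": joint torques, N m; "position": TCP position; "ee_rot": TCP orientation; "contact_force": force on the tool from outside, world axes, zero at the start; "moment": the same for the moment, N m; "width": finger opening in m; "gripper_force": force on a finger pad.
Only numpy, scipy, OpenCV 4.12 (cv2) and the standard library are available. Lean on these libraries where they do the work, as an engineer would, in place of code of your own. Each camera call takes 0.05 s, during which the arm holds its last target. There are 200 camera calls.

### The job

Clamp the gourd for engraving: push the sliding jaw gently up until its cork meets the gourd, then tighten the nut at the bottom of the jaw's deep bore, turning the T-handle wrench that stands on it clockwise until it comes up firm. Then lift the wrench out and lower it, not drop it, upright into the pocket of the tool block, leaving the gourd in its cradle between the jaws and the other things where they are.

Things in the scene. Friction and masses are not known exactly. Their poses are not given: they have to be found in the camera images.
- clamp: Gourd clamp, fixed to the table: plywood board 180 x 350 x 18 mm, fixed wooden jaw at its +y end (top 128 mm above the table, cork face at y = 98.5 mm), V cradle for the gourd at y = 50 mm. Origin on the table, under the board; z up. The sliding jaw (see jaw_heel, jaw_bore) runs on it along the clamp's +y to close on the gourd.
- jaw_heel (a point): Centre of the upright rear face (60 mm wide, 42 mm high, 39 mm above the table) of the sliding jaw's low heel, a good place to push it. Axes as the clamp's. It starts at clamp y = -193 to -163 mm; the jaw's cork touches the gourd when it is at clamp y = -143 mm. The jaw slides stiffly (about 10 N) along clamp y and stays where it is left.
- jaw_bore (a point): Centre of the mouth of the bore in the top of the sliding jaw, 128 mm above the table: 38 mm diameter, 97 mm deep down to the washer under the nut. 98 mm ahead of jaw_heel along clamp y. The jaw's tall block is 110 (clamp x) x 86 (clamp y) x 110 mm; behind it is the heel, 60 mm wide, 55 mm long, 42 mm high.
- nut (a joint): Angle of the hex nut (24 mm across flats, 13 mm high) at the bottom of the bore, in rad: growing is clockwise seen from above (tightening); 0 is fully tight, a hard stop. It starts near -4.7 and drags at about 0.2 to 0.4 N m, the wrench's rubbing in the bore included. The wrench's bar turns with it, with up to 8 degrees of play.
- wrench_head (a point): Centre of the head of the steel T-handle wrench (0.7 kg) upright in the bore, socket on the nut. x along the T-bar, z up. Bar 14 mm thick, 180 mm long, through the middle of a head 28 mm in diameter, 32 mm high; below it a 17 mm extension and a socket 35 mm in diameter, 86 mm long. 147 mm above the socket's lower end; starts 178 mm above the table, bar within 0.1 rad of the clamp's x.
- rack: Dark wooden tool block fixed on the table, 80 (x) x 110 (y) x 75 mm high, with four small punches standing up to 30 mm above its top along its +y edge. Origin under its centre.
- rack_pocket (a point): Centre of the floor of the empty round pocket in the tool block, 13 mm above the table: 45 mm diameter, 62 mm deep, mouth 75 mm above the table. With the wrench stood in it, the wrench head is 160 mm above the table.
- drive_unit: Bystander: grey engraving drive unit, fixed, 90 x 120 x 64 mm, origin under its centre.
- wax_tin: Bystander: loose aluminium tin, 62 mm diameter, 45 mm high, origin under its centre.
- mate_cup: Bystander: loose small gourd cup, 72 mm diameter, 72 mm high, origin under its centre.
- brush: Bystander: loose dusting brush lying on the table.
- gourd: Loose bottle gourd lying in the cradle, neck towards the clamp's +x, about 180 mm long, 0.22 kg. Origin at the centre of its belly (96 mm diameter), 78 mm above the table.
Mind the look-alikes: they are no part of the job. Of the things shaped like the part that bears wrench_head, the bare steel one is meant.

How it is judged:
On the way, in this order (a step that is already met when the one before it is completed fails the run):
1. the sliding jaw is closed on the gourd while the nut is still slack (y of jaw_heel in the frame of clamp above -0.146 m and value of joint nut below -3 rad), for 0.2 s.
2. the nut is turned fully tight with the jaw closed (value of joint nut above -0.12 rad and y of jaw_heel in the frame of clamp above -0.146 m), for 0.2 s.
At the end, for the whole second after the job is handed in: The sliding jaw is within 3 mm of touching the gourd (jaw_heel at clamp y above -0.146 m), the nut is within 0.12 rad of fully tight, the wrench stands upright (within 0.2 rad) on the floor of the tool block's pocket, and the gourd is within 12 mm of where it lay (all of step 2 and horizontal distance between wrench_head and rack_pocket below 0.03 m and height (world z) of wrench_head below 0.166 m and angle between wrench_head's own z axis and vertical below 0.2 rad and distance of gourd from where it was at the start of the episode below 0.012 m).
It fails at once if the jaw squeezes the gourd with more than 40 N (contact force between gourd and clamp above 40 N).
It fails at once if a bystander is moved by more than 3 cm (distance of any of wax_tin, mate_cup, brush from where it was at the start of the episode above 0.03 m).
It fails at once if the wrench is let fall into its pocket (linear speed of wrench above 0.7 m/s and contact force between the fingers and wrench below 0.5 N and horizontal distance between wrench_head and rack_pocket below 0.05 m).
It also fails if it takes over 72 s, if anything falls off the work surface, if the arm or the gripper's body presses on something with over 40 N, if the wrist force passes 120 N, or if a joint passes its speed limit or range.

## Working session

There is one attempt and no reset: what is moved stays moved. The work goes in short steps, Python scripts to look and compute and a tool call to move; the robot and the scene stay as the last step left them, time stands still between calls to the robot, and variables do not carry over. Pictures are saved under pics/ and viewed, at most 10 in all, crops included, and the job is handed in when it is done.

Besides the shell and the picture viewer there is one more tool, called after "Request:" by a JSON object that holds its "api" and its "payload". move_arm: Moves the arm, as the interface text tells. Scaled input: -1 to 1 covers 80 cm each way for a shift and 120 degrees each way for a turn. Its arguments: {"type":"object","properties":{"deltas":{"type":"array","items":{"type":"array","items":{"type":"array","items":{"type":"number","minimum":-1,"maximum":1}}}},"squeeze":{"type":"number"}},"required":["deltas"]}

```bash
ls; mkdir -p pics
python3 - <<'E'
from rig import manip
import cv2,numpy as np
s=manip.get_state();print(s)
for n in("scene","top"):
    im=manip.get_image(n);cv2.imwrite(f"pics/{n}0.png",im[:,:,::-1])
    print(n,manip.camera_params(n))
print(manip.camera_params("wrist"))
E
```

```text
pics
{'clock': 0.0, 'qpos': array([ 1.17798785e+00,  2.76585013e-01,  1.50615828e+00,  2.87466503e-06,
        1.36068957e+00, -1.21007148e-01]), 'qd': array([ 0.00084289, -0.00114481, -0.00253274, -0.00169869,  0.00142313,
        0.00108284]), 'effort': array([-2.74372978e-03, -4.16772079e+01, -2.45798439e+01, -3.53320929e-04,
        1.11383523e-02, -8.37332379e-06]), 'position': array([0.15417472, 0.55340123, 0.23843537]), 'ee_rot': array([-2.35150504e-04,  1.35482969e-01,  9.90779248e-01, -8.89553052e-04]), 'contact_force': array([-0.02015322, -0.70749667,  0.22208381]), 'moment': array([ 0.01175145, -0.00045748,  0.00413701]), 'gripper_force': 0.0, 'width': 0.08564512143663648}
scene {'fx': 534.8991620461908, 'fy': 534.8991620461908, 'cx': 320.9924846113245, 'cy': 250.01943399502818, 'R': array([[-0.21587785,  0.97621345, -0.02010092],
       [ 0.60336691,  0.11718525, -0.78880669],
       [-0.76768817, -0.18241412, -0.6143126 ]]), 't': array([ 0.14462042, -0.23557954,  1.73438131])}
top {'fx': 509.41687244580294, 'fy': 509.41687244580294, 'cx': 318.7160207085443, 'cy': 234.08254970979257, 'R': array([[-0.02206714, -0.99975582, -0.00116058],
       [-0.97841561,  0.02183465, -0.20548999],
       [ 0.20546516, -0.00339905, -0.97865853]]), 't': array([0.01448049, 0.59173969, 0.98712297])}
{'fx': 414.9172495433787, 'fy': 414.9172495433787, 'cx': 315.93401442774467, 'cy': 238.92761631742604, 'tool_from_camera': array([[-7.50340632e-04, -9.54445777e-01, -2.98383470e-01,
         7.69400654e-02],
       [ 9.99998921e-01, -1.09296274e-03,  9.81401053e-04,
         9.07881297e-04],
       [-1.26281611e-03, -2.98382411e-01,  9.54445568e-01,
        -1.35258563e-01],
       [ 0.00000000e+00,  0.00000000e+00,  0.00000000e+00,
         1.00000000e+00]])}
```

View pics/scene0.png

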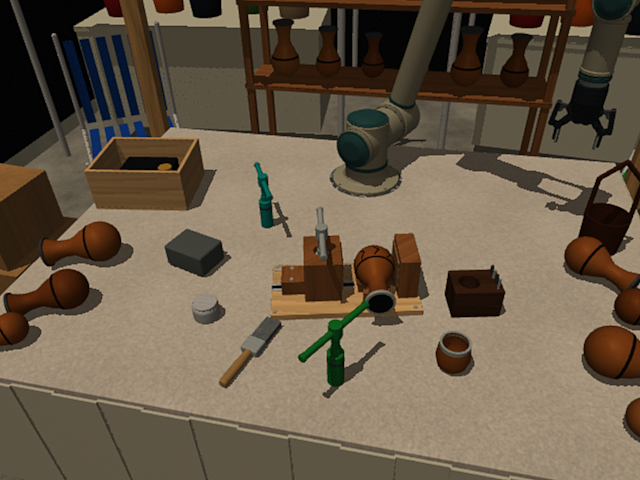

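View pics/top0.png

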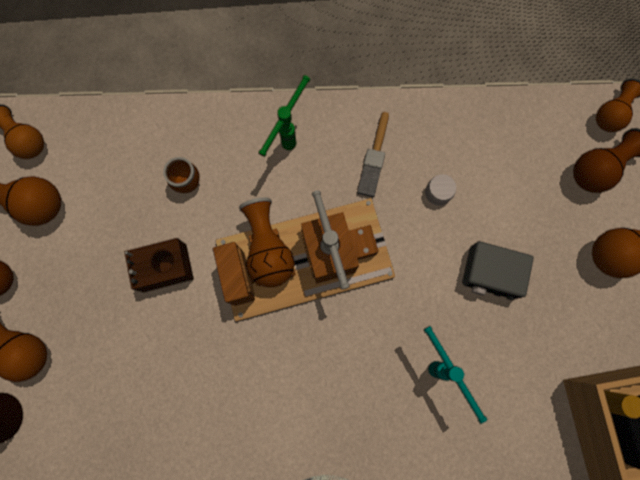

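The scene shows the clamp in the middle. There are three T-wrenches: bare steel in the jaw (top view 330,240), green (285,115) and teal (456,373). The steel one is meant. The rack pocket is at about (163,261), with the punches along its left edge.

```bash
cat > h.py <<'E'
import numpy as np,cv2
from rig import manip
def ray(n,uv,z,T=None):
    c=manip.camera_params(n); d=np.array([(uv[0]-c["cx"])/c["fx"],(uv[1]-c["cy"])/c["fy"],1.])
    if n=="wrist":
        M=T@c["tool_from_camera"];o=M[:3,3];d=M[:3,:3]@d
    else: o=-c["R"].T@c["t"];d=c["R"].T@d
    return o+d*(z-o[2])/d[2]
def proj(n,X):
    c=manip.camera_params(n);p=c["R"]@np.array(X)+c["t"];return np.array([c["fx"]*p[0]/p[2]+c["cx"],c["fy"]*p[1]/p[2]+c["cy"]])
def toolT():
    from scipy.spatial.transform import Rotation as Ro
    s=manip.get_state();q=s["ee_rot"];T=np.eye(4);T[:3,:3]=Ro.from_quat([q[1],q[2],q[3],q[0]]).as_matrix();T[:3,3]=s["position"];return T
E
python3 - <<'E'
from h import *
im=cv2.imread("pics/top0.png")
cv2.imwrite("pics/crop0.png",cv2.resize(im[185:335,205:405],None,fx=4,fy=4,interpolation=cv2.INTER_CUBIC))
hsv=cv2.cvtColor(im,cv2.COLOR_BGR2HSV)
# steel bar: grey, bright, around wrench
m=((hsv[...,1]<60)&(hsv[...,2]>90)).astype(np.uint8)
roi=np.zeros_like(m);roi[190:292,308:352]=1
n,l,st,ce=cv2.connectedComponentsWithStats(m*roi)
for i in range(1,n):
    if st[i,4]>60: print(i,st[i],ce[i])
for nm,p,z in[("head",(330,239),.194),("barA",(318,196),.185),("barB",(345,285),.185),("pocket",(163,261),.075),("b1",(377,203),.018),("b2",(394,278),.018),("b3",(238,320),.018),("gourd",(270,262),.126)]: print(nm,ray("top",p,z).round(4))
E
```

```text
1 [312 190  40  98 676] [331.15532544 240.14349112]
head [ 0.5547 -0.0182  0.194 ]
barA [0.6376 0.0015 0.185 ]
barB [ 0.4727 -0.0428  0.185 ]
pocket [0.5408 0.3155 0.075 ]
b1 [ 0.6672 -0.127   0.018 ]
b2 [ 0.503  -0.1553  0.018 ]
b3 [0.4229 0.1725 0.018 ]
gourd [0.526  0.0957 0.126 ]
```

View pics/crop0.png

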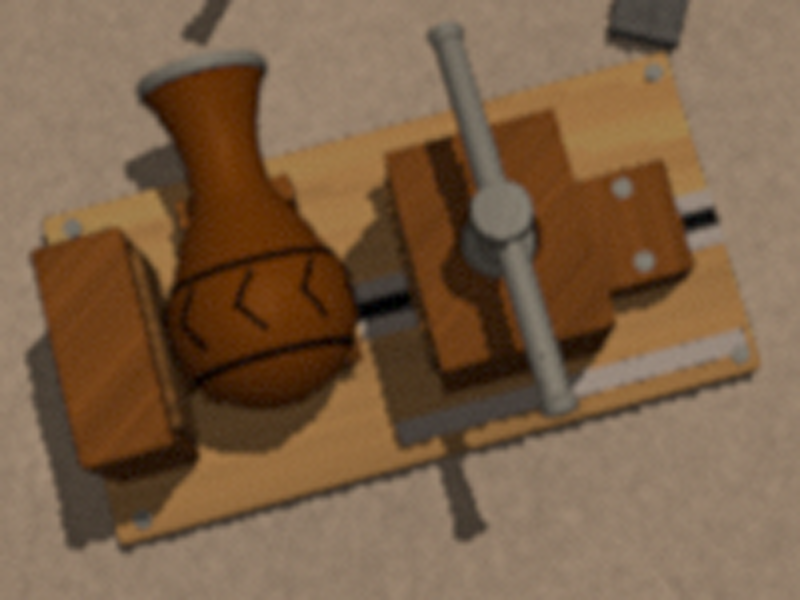

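The crop confirms the bare steel wrench on the jaw: head top at (501,210), bar ends at (446,28) and (561,405), heel rear top edge (663,163)–(690,268).

Run:
```python
from h import *
f=lambda u,v,z:ray("top",(205+u/4,185+v/4),z)
c=[f(668,55,.018),f(757,370,.018),f(120,547,.018),f(42,218,.018)]
o=np.mean(c,0);ey=(c[3]+c[2]-c[0]-c[1])[:2];print("len",np.linalg.norm(ey)/2,"wid",np.linalg.norm((c[0]+c[3]-c[1]-c[2])[:2])/2)
yaw=np.arctan2(-ey[0],ey[1]);ey/=np.linalg.norm(ey);ex=np.array([ey[1],-ey[0]])
print("clamp",o,"yaw",yaw,"ex",ex,"ey",ey)
loc=lambda p:(np.round([(p-o)[:2]@ex,(p-o)[:2]@ey],4))
h1,h2=f(663,163,.06),f(690,268,.06);h=(h1+h2)/2
print("heel",h,loc(h),np.linalg.norm(h1-h2), "top",loc(f(501,210,.194)),f(501,210,.194))
a,b=f(446,28,.182),f(561,405,.182);d=(a-b)[:2]
print("bar",a,b,np.linalg.norm(d),"yaw",np.arctan2(d[1],d[0]),"mid",(a+b)/2,loc((a+b)/2))
print("fixedjaw face",loc(f(120,232,.128)),loc(f(172,458,.128)))
for i,(u,v) in enumerate([(387,155),(551,112),(612,325),(445,372)]):print("jawtop",loc(f(u,v,.128)))
im=cv2.imread("pics/top0.png");r=im[230:300,115:205]
cv2.imwrite("pics/rack.png",cv2.resize(r,None,fx=7,fy=7,interpolation=cv2.INTER_CUBIC))
```

```text
len 0.3469861439158246 wid 0.17876075905775496
clamp [0.5486466  0.03216499 0.018     ] yaw 0.24377235007535242 ex [0.97043437 0.24136515] ey [-0.24136515  0.97043437]
heel [ 0.5797584  -0.11235273  0.06      ] [-0.0047 -0.1478] 0.056504565058003865 top [-0.0038 -0.0515] [ 0.55737995 -0.01869467  0.194     ]
bar [0.64617557 0.00410778 0.182     ] [ 0.47078817 -0.04331506  0.182     ] 0.18168562475294026 yaw 0.26407445091862014 mid [ 0.55848187 -0.01960364  0.182     ] [-0.003  -0.0526]
fixedjaw face [0.0464 0.1228] [-0.065   0.1241]
jawtop [ 0.0494 -0.0105]
jawtop [ 0.0491 -0.0928]
jawtop [-0.0588 -0.0923]
jawtop [-0.0596 -0.01  ]
```

View pics/rack.png

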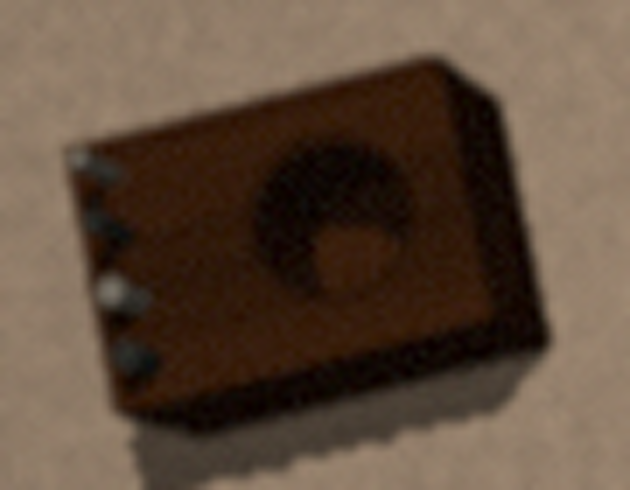

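The rack crop shows the pocket mouth centred at about (333,220), which is full-image (162.5,261.4). I'll go over the rack first for a close wrist check.

Request:
{"api": "move_arm", "payload": {"deltas": [[[-0.05,-0.014,0,0,-1],[-0.1,-0.028,0,0,-1],[-0.15,-0.043,0,0,-1],[-0.2,-0.057,0,0,-1],[-0.25,-0.071,0,0,-1],[-0.3,-0.085,0,0,-1],[-0.35,-0.1,0,0,-1],[-0.4,-0.114,0,0,-1],[-0.45,-0.128,0,0,-1],[-0.5,-0.142,0,0,-1],[-0.544,-0.155,0,0,-1],[-0.544,-0.155,0,0,-1]]]}}

```text
clock: 1.3
position: [0.5444, 0.3146, 0.2381]
ee_rot: [0.001, 0.138, 0.99, -0.001]
contact_force: [-0.8, 0.4, -0.0]
width: 0.0856
gripper_force: 0.0
```

Run:
```python
from h import *
T=toolT();np.save("T1.npy",T);im=manip.get_image("wrist")[:,:,::-1];cv2.imwrite("pics/w1.png",im);print(T,manip.get_state()["qpos"],manip.get_state()["clock"])
```

```text
[[-0.96201333  0.27299886  0.00140455  0.54437375]
 [ 0.27299605  0.96201326 -0.00190747  0.31461639]
 [-0.00187194 -0.00145157 -0.99999719  0.23813123]
 [ 0.          0.          0.          1.        ]] [ 4.17195359e-01  3.56299021e-01  1.38812279e+00 -1.45332113e-04
  1.39852766e+00 -8.78318278e-01] 1.35
```

View pics/w1.png

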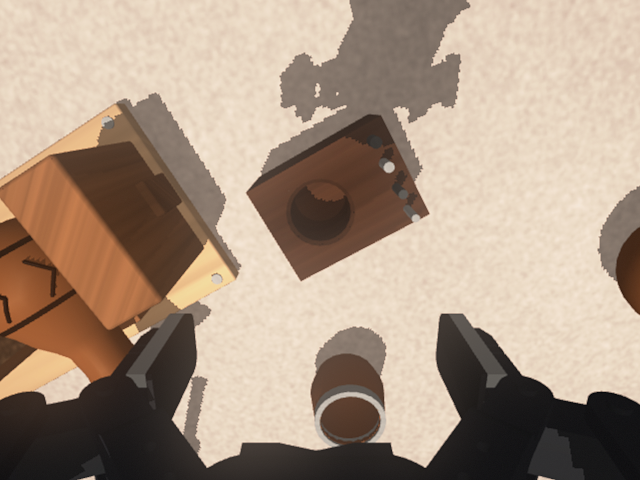

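The wrist picture shows the pocket mouth centred near (321,212), with the punches on the right. The mate cup, below centre, is clear.

Run:
```python
from h import *
T=np.load("T1.npy");c=[ray("wrist",p,.075,T) for p in [(321,212),(288,212),(354,212),(321,180),(321,246)]];print(np.round(c,4)); print(np.linalg.norm(c[1]-c[2]),np.linalg.norm(c[3]-c[4]))
print("corners",[ray("wrist",p,.075,T).round(4) for p in[(247,192),(302,280),(429,213)]])
print(ray("top",(162.5,261.4),.075), "cornT",[ray("top",(115+a/7,230+b/7),.075).round(4) for a,b in[(68,150),(430,58),(490,312),(118,408)]])
```

```text
[[0.5416 0.3203 0.075 ]
 [0.535  0.2969 0.075 ]
 [0.5483 0.3438 0.075 ]
 [0.5188 0.3267 0.075 ]
 [0.5671 0.3132 0.075 ]]
0.048738700141432764 0.050177445512355985
corners [array([0.5125, 0.2726, 0.075 ]), array([0.5899, 0.2914, 0.075 ]), array([0.5642, 0.3969, 0.075 ])]
[0.54000262 0.31644795 0.075     ] cornT [array([0.5621, 0.3935, 0.075 ]), array([0.5868, 0.2901, 0.075 ]), array([0.5124, 0.2704, 0.075 ]), array([0.4873, 0.3752, 0.075 ])]
```

Request:
{"api": "move_arm", "payload": {"deltas": [[[-0.02,-0.05,-0.025,-0.03,1],[-0.04,-0.1,-0.025,-0.07,1],[-0.06,-0.15,-0.025,-0.1,1],[-0.08,-0.2,-0.025,-0.13,1],[-0.1,-0.25,-0.025,-0.16,1],[-0.12,-0.3,-0.025,-0.2,1],[-0.14,-0.35,-0.025,-0.23,1],[-0.16,-0.4,-0.025,-0.249,1],[-0.18,-0.45,-0.025,-0.249,1],[-0.2,-0.5,-0.025,-0.249,1],[-0.213,-0.546,-0.025,-0.249,1],[-0.213,-0.546,-0.025,-0.249,1]]]}}

```text
clock: 2.55
position: [0.5868, -0.1524, 0.2586]
ee_rot: [-0.001, -0.123, 0.992, -0.001]
contact_force: [0.7, 0.8, 0.0]
width: 0.0002
gripper_force: 0.0
```

Request:
{"api": "move_arm", "payload": {"deltas": [[[0,0,0.05,0,1],[0,0,0.1,0,1],[0,0,0.15,0,1],[0,0,0.19,0,1],[0,0,0.22,0,1],[0,0,0.25,0,1],[0,0,0.266,0,1],[0,0,0.266,0,1],[0,0,0.266,0,1]]]}}

```text
clock: 3.45
position: [0.5877, -0.1483, 0.0472]
ee_rot: [0.0, -0.125, 0.992, -0.0]
contact_force: [0.2, -0.4, 0.5]
width: -0.0003
gripper_force: 0.0
```

Run:
```python
from h import *
T=toolT();s=manip.get_state();print(T.round(4),s["qpos"],s["contact_force"])
cv2.imwrite("pics/scene1.png",cv2.resize(manip.get_image("scene")[200:340,230:440,::-1],None,fx=3,fy=3))
# position in tool frame of expected heel centre
h=np.array([0.5797584,-0.11235273,.04]);print(T[:3,:3].T@(h-T[:3,3]))
```

```text
[[-9.688e-01 -2.478e-01  8.000e-04  5.877e-01]
 [-2.478e-01  9.688e-01  0.000e+00 -1.483e-01]
 [-8.000e-04 -2.000e-04 -1.000e+00  4.720e-02]
 [ 0.000e+00  0.000e+00  0.000e+00  1.000e+00]] [-3.62080207e-01  4.81624379e-01  1.70067267e+00  4.02681289e-04
  9.58530384e-01 -2.18350948e+00] [ 0.15612699 -0.37155379  0.49482473]
[-0.00123132  0.03674605  0.00715554]
```

View pics/scene1.png

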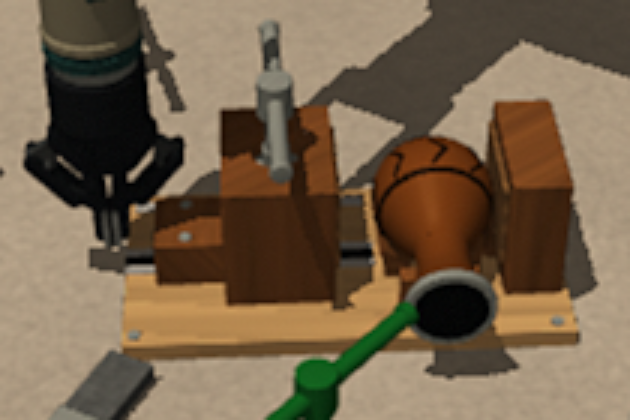

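The scene crop shows the fingers behind the heel, with wide knuckles that would come near the tall block. I'll turn the tool 45° so a finger corner leads, then approach.

Request:
{"api": "move_arm", "payload": {"deltas": [[[0,0,0.006,0.07,1],[0,0,0.006,0.14,1],[0,0,0.006,0.21,1],[0,0,0.006,0.28,1],[0,0.005,0.006,0.35,1],[0,0.01,0.006,0.375,1],[0,0.015,0.006,0.375,1],[0,0.015,0.006,0.375,1]]]}}

```text
clock: 4.3
position: [0.5847, -0.1369, 0.0428]
ee_rot: [0.001, 0.264, 0.965, 0.0]
contact_force: [-0.0, 0.1, -0.4]
width: -0.0
gripper_force: 0.0
```

Run:
```python
from h import *
T=toolT();s=manip.get_state();print(T.round(4),s["contact_force"],s["clock"])
```

```text
[[-8.607e-01  5.091e-01  1.700e-03  5.847e-01]
 [ 5.091e-01  8.607e-01 -3.000e-04 -1.369e-01]
 [-1.600e-03  6.000e-04 -1.000e+00  4.280e-02]
 [ 0.000e+00  0.000e+00  0.000e+00  1.000e+00]] [-0.03063357  0.11040486 -0.37041475] 4.3
```

Request:
{"api": "move_arm", "payload": {"deltas": [[[0.0013,0.0013,0,0,1],[0.0026,0.0026,0,0,1],[0.004,0.004,0,0,1],[0.0053,0.0053,0,0,1],[0.0066,0.0066,0,0,1],[0.008,0.008,0,0,1],[0.0093,0.0093,0,0,1],[0.0106,0.0106,0,0,1],[0.012,0.012,0,0,1],[0.0133,0.0133,0,0,1],[0.0146,0.0146,0,0,1],[0.016,0.016,0,0,1]]]}}

```text
clock: 5.5
position: [0.5809, -0.1234, 0.0418]
ee_rot: [0.002, 0.264, 0.965, -0.003]
contact_force: [-0.5, -10.5, -2.5]
width: -0.0002
gripper_force: 5.1
```

```bash
cat > st.py <<'E'
from h import *
s=manip.get_state();ey=np.array([-.2414,.9704]);o=np.array([0.5847,-0.1369])
print("adv mm",(s["position"][:2]-o)@ey*1000,"F.ey",s["contact_force"][:2]@ey,s["contact_force"].round(1),s["clock"])
E
python3 st.py
```

```text
adv mm 14.057788677584005 F.ey -10.033759681325181 [ -0.5 -10.5  -2.5] 5.5
```

Request:
{"api": "move_arm", "payload": {"deltas": [[[0.001,0.001,0,0,1],[0.002,0.002,0,0,1],[0.003,0.003,0,0,1],[0.004,0.004,0,0,1],[0.005,0.005,0,0,1],[0.006,0.006,0,0,1],[0.007,0.007,0,0,1],[0.008,0.008,0,0,1],[0.009,0.009,0,0,1],[0.01,0.01,0,0,1]]]}}

```text
clock: 6.5
position: [0.5781, -0.1123, 0.0418]
ee_rot: [0.002, 0.264, 0.965, -0.003]
contact_force: [1.3, -9.7, -2.8]
width: -0.0
gripper_force: 5.1
```

```bash
python3 st.py
python3 - <<'E'
from h import *
cv2.imwrite("pics/top1.png",cv2.resize(manip.get_image("top")[185:335,205:405,::-1],None,fx=4,fy=4,interpolation=cv2.INTER_CUBIC))
E
```

```text
adv mm 25.41618843916492 F.ey -9.696498191933468 [ 1.3 -9.7 -2.8] 6.5
```

View pics/top1.png

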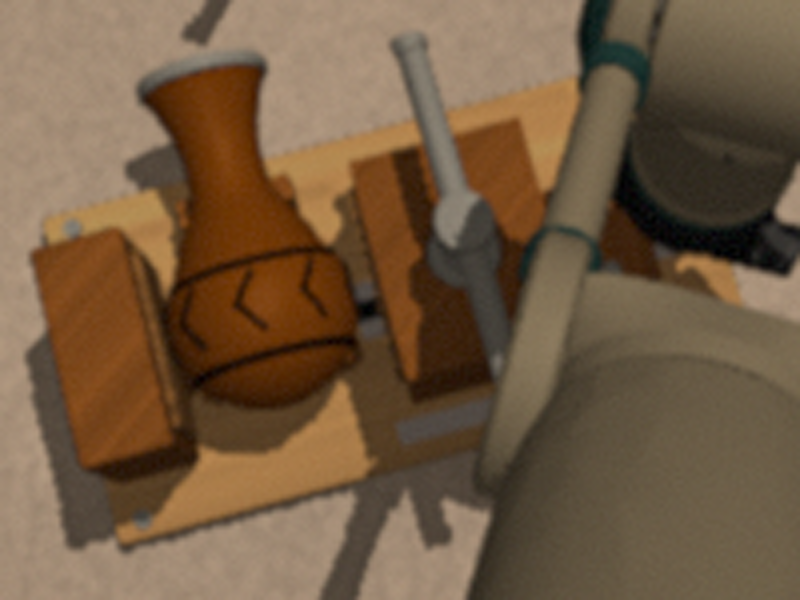

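Head moved from (501,210) to (465,219), about 17 mm. The jaw corner still has roughly 8 mm of gap to the belly.

Request:
{"api": "move_arm", "payload": {"deltas": [[[0.0008,0.0008,0,0,1],[0.0016,0.0016,0,0,1],[0.0024,0.0024,0,0,1],[0.0032,0.0032,0,0,1],[0.004,0.004,0,0,1],[0.0044,0.0044,0,0,1]]]}}

```text
clock: 7.15
position: [0.5769, -0.1074, 0.0418]
ee_rot: [0.002, 0.264, 0.965, -0.003]
contact_force: [-0.3, -10.0, -2.9]
width: 0.0002
gripper_force: 5.0
```

```bash
python3 st.py
```

```text
adv mm 30.509883876476984 F.ey -9.648552058002087 [ -0.3 -10.   -2.9] 7.15
```

Request:
{"api": "move_arm", "payload": {"deltas": [[[0.0006,0.0006,0,0,1],[0.0012,0.0012,0,0,1],[0.0018,0.0018,0,0,1],[0.0018,0.0018,0,0,1]]]}}

```text
clock: 7.55
position: [0.5764, -0.1053, 0.0418]
ee_rot: [0.002, 0.264, 0.965, -0.002]
contact_force: [0.4, -9.0, -1.9]
width: 0.0004
gripper_force: 4.8
```

```bash
python3 st.py
```

```text
adv mm 32.64583628074553 F.ey -8.878738373038988 [ 0.4 -9.  -1.9] 7.55
```

Request:
{"api": "move_arm", "payload": {"deltas": [[[0.0005,0.0005,0,0,1],[0.001,0.001,0,0,1],[0.0015,0.0015,0,0,1]]]}}

```text
clock: 7.85
position: [0.576, -0.1038, 0.0418]
ee_rot: [0.002, 0.264, 0.965, -0.003]
contact_force: [0.6, -10.1, -2.9]
width: -0.0003
gripper_force: 5.0
```

```bash
python3 st.py
```

```text
adv mm 34.1978250639544 F.ey -9.920151537285456 [  0.6 -10.1  -2.9] 7.85
```

Request:
{"api": "move_arm", "payload": {"deltas": [[[0.0005,0.0005,0,0,1],[0.001,0.001,0,0,1],[0.0015,0.0015,0,0,1]]]}}

```text
clock: 8.15
position: [0.5759, -0.1033, 0.0419]
ee_rot: [0.003, 0.264, 0.965, -0.003]
contact_force: [1.6, -14.0, -4.0]
width: -0.0003
gripper_force: 7.0
```

```bash
python3 st.py
```

```text
adv mm 34.72779417574203 F.ey -13.95562122770104 [  1.6 -14.   -4. ] 8.15
```

Force has risen to 14 N, so the jaw has met the gourd. One small extra step to confirm.

Request:
{"api": "move_arm", "payload": {"deltas": [[[0.0005,0.0005,0,0,1],[0.001,0.001,0,0,1],[0.001,0.001,0,0,1]]]}}

```text
clock: 8.45
position: [0.5759, -0.1032, 0.0419]
ee_rot: [0.003, 0.263, 0.965, -0.004]
contact_force: [0.7, -15.8, -4.4]
width: -0.0002
gripper_force: 7.7
```

```bash
python3 st.py
```

```text
adv mm 34.8678667567825 F.ey -15.497301033789045 [  0.7 -15.8  -4.4] 8.45
```

Request:
{"api": "move_arm", "payload": {"deltas": [[[-0.013,-0.013,0,0,1],[-0.03,-0.03,0,0,1],[-0.03,-0.03,-0.05,0,1],[-0.03,-0.03,-0.1,0,1],[-0.03,-0.03,-0.15,0,1],[-0.03,-0.03,-0.2,0,1],[-0.03,-0.03,-0.25,0,-1],[-0.03,-0.03,-0.29,0,-1],[-0.03,-0.03,-0.29,0,-1]]]}}

```text
clock: 9.35
position: [0.5852, -0.1317, 0.2795]
ee_rot: [0.005, 0.265, 0.964, 0.0]
contact_force: [0.5, -0.3, 0.5]
width: 0.0429
gripper_force: 0.0
```

Run:
```python
from h import *
T=toolT();s=manip.get_state();print(T.round(4),s["qpos"].round(3),s["contact_force"],s["clock"])
print("to head, tool frame/0.8:",T[:3,:3].T@(np.array([.5512,.0063,.27])-T[:3,3])/.8)
```

```text
[[-0.8598  0.5106  0.0105  0.5852]
 [ 0.5106  0.8598 -0.0029 -0.1317]
 [-0.0105  0.0029 -0.9999  0.2795]
 [ 0.      0.      0.      1.    ]] [-3.380e-01  2.890e-01  1.387e+00  1.000e-03  1.454e+00 -1.373e+00] [ 0.46814665 -0.28274799  0.51851921] 9.35
to head, tool frame/0.8: [0.1246821  0.12658939 0.01091927]
```

Request:
{"api": "move_arm", "payload": {"deltas": [[[0.03,0.03,0,-0.06,-1],[0.06,0.06,0,-0.12,-1],[0.09,0.09,0,-0.19,-1],[0.11,0.11,0,-0.25,-1],[0.125,0.127,0,-0.31,-1],[0.125,0.127,0,-0.37,-1],[0.125,0.127,0,-0.382,-1],[0.125,0.127,0,-0.382,-1],[0.125,0.127,0,-0.382,-1]]]}}

```text
clock: 10.25
position: [0.5484, 0.0075, 0.2732]
ee_rot: [-0.0, -0.131, 0.991, 0.0]
contact_force: [-0.4, 0.2, 0.8]
width: 0.0855
gripper_force: 0.0
```

Run:
```python
from h import *
T=toolT();np.save("T2.npy",T);cv2.imwrite("pics/w2.png",manip.get_image("wrist")[:,:,::-1]);print(T.round(4))
```

```text
[[-9.659e-01 -2.590e-01 -8.000e-04  5.484e-01]
 [-2.590e-01  9.659e-01  3.000e-04  7.500e-03]
 [ 7.000e-04  5.000e-04 -1.000e+00  2.732e-01]
 [ 0.000e+00  0.000e+00  0.000e+00  1.000e+00]]
```

View pics/w2.png

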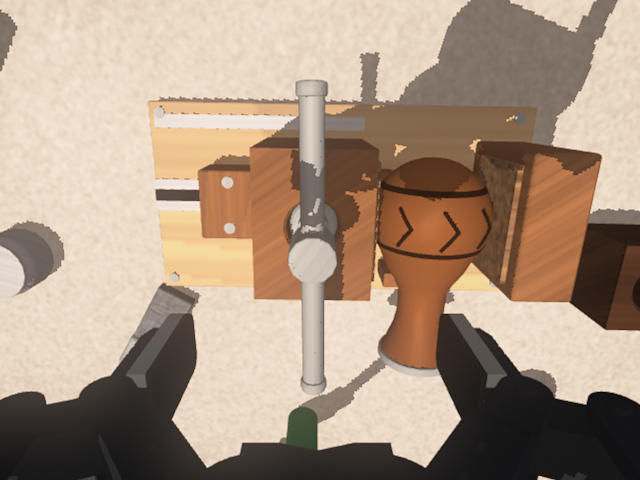

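The wrist view shows the steel wrench dead ahead, head top at (313,257), bar ends at (312,85) and (313,386). The jaw touches the gourd.

Run:
```python
from h import *
T=np.load("T2.npy");h=ray("wrist",(313,257),.194,T);a,b=ray("wrist",(312,82),.183,T),ray("wrist",(313,388),.183,T)
d=(b-a)[:2];print(h,a,b,(a+b)/2,np.linalg.norm(d),np.arctan2(d[1],d[0]))
m=((a+b)/2+h)/2;print(m,T[:3,:3].T@(m-T[:3,3]), "bar in tool",T[:3,:3].T@(b-a))
im=cv2.cvtColor(manip.get_image("top"),cv2.COLOR_RGB2GRAY)
```

```text
[0.54955572 0.00750335 0.194     ] [ 0.46203267 -0.01627911  0.183     ] [0.63969898 0.03134017 0.183     ] [0.55086582 0.00753053 0.183     ] 0.18393724751207294 0.26187149112811176
[0.55021077 0.00751694 0.1885    ] [-0.00185959 -0.00047336  0.08472187] bar in tool [-1.83937198e-01 -1.69359989e-05 -1.34296954e-04]
```

Request:
{"api": "move_arm", "payload": {"deltas": [[[-0.0023,-0.0006,0.04,0,-1],[-0.0023,-0.0006,0.08,0,-1],[-0.0023,-0.0006,0.11,0,-1],[-0.0023,-0.0006,0.13,0,-1],[-0.0023,-0.0006,0.13,0,-1],[-0.0023,-0.0006,0.13,0,0],[-0.0023,-0.0006,0.13,0,1],[-0.0023,-0.0006,0.13,0,1],[-0.0023,-0.0006,0.13,0,1],[-0.0023,-0.0006,0.13,0,1],[-0.0023,-0.0006,0.13,0,1]]], "squeeze": 80}}

```text
clock: 11.45
position: [0.5512, 0.0074, 0.1709]
ee_rot: [0.001, -0.132, 0.991, -0.001]
contact_force: [0.5, -2.6, 5.2]
width: 0.0259
gripper_force: 78.8
```

```bash
cat > s2.py <<'E'
from h import *
s=manip.get_state();T=toolT()
print("q",s["qpos"].round(3),"F",s["contact_force"].round(1),"M",s["moment"].round(2),"w",s["width"],"g",s["gripper_force"],"pos",s["position"].round(4),"yang",np.arctan2(T[1,1],T[0,1]).round(3),"tilt",T[:2,2].round(4),s["clock"])
E
python3 s2.py
```

```text
q [-1.120e-01  2.860e-01  1.668e+00 -1.000e-03  1.185e+00 -1.947e+00] F [ 0.5 -2.6  5.2] M [-0.33  0.05 -0.  ] w 0.025927308316904724 g 78.76871466636658 pos [0.5512 0.0074 0.1709] yang 1.835 tilt [ 0.0028 -0.0012] 11.45
```

Request:
{"api": "move_arm", "payload": {"deltas": [[[0,0,0,0.04,1],[0,0,0,0.08,1],[0,0,0,0.13,1],[0,0,0,0.18,1],[0,0,0,0.23,1],[0,0,0,0.28,1],[0,0,0,0.33,1],[0,0,0,0.38,1],[0,0,0,0.43,1],[0,0,0,0.48,1],[0,0,0,0.53,1],[0,0,0,0.58,1]]]}}

```text
clock: 12.65
position: [0.5518, 0.0077, 0.171]
ee_rot: [0.002, 0.459, 0.888, 0.001]
contact_force: [1.7, -0.5, 3.9]
width: 0.0264
gripper_force: 78.6
```

```bash
python3 s2.py
```

```text
q [-0.112  0.287  1.667 -0.     1.184 -0.729] F [ 1.7 -0.5  3.9] M [-0.23 -0.33  0.3 ] w 0.02641800571400026 g 78.60049724578857 pos [0.5518 0.0077 0.171 ] yang 0.617 tilt [ 0.004  -0.0008] 12.65
```

Request:
{"api": "move_arm", "payload": {"deltas": [[[0,0,0,0.055,1],[0,0,0,0.11,1],[0,0,0,0.165,1],[0,0,0,0.22,1],[0,0,0,0.275,1],[0,0,0,0.33,1],[0,0,0,0.385,1],[0,0,0,0.44,1],[0,0,0,0.495,1],[0,0,0,0.55,1],[0,0,0,0.605,1],[0,0,0,0.66,1]]]}}

```text
clock: 13.85
position: [0.5525, 0.007, 0.1709]
ee_rot: [0.002, 0.92, 0.392, 0.002]
contact_force: [2.2, -2.1, 2.7]
width: 0.0262
gripper_force: 78.5
```

Request:
{"api": "move_arm", "payload": {"deltas": [[[0,0,0,0.055,1],[0,0,0,0.11,1],[0,0,0,0.165,1],[0,0,0,0.22,1],[0,0,0,0.26,1],[0,0,0,0.26,1]]]}}

```text
clock: 14.45
position: [0.5522, 0.0066, 0.1709]
ee_rot: [0.002, 0.991, 0.132, 0.002]
contact_force: [2.7, -4.0, 5.0]
width: 0.0263
gripper_force: 78.7
```

```bash
python3 s2.py
python3 - <<'E'
from h import *
T=toolT();np.save("T3.npy",T);cv2.imwrite("pics/w3.png",manip.get_image("wrist")[:,:,::-1])
E
```

```text
q [-0.112  0.287  1.667 -0.003  1.183  1.194] F [ 2.7 -4.   5. ] M [-1.1  -0.48  0.01] w 0.026286422193001018 g 78.68313431739807 pos [0.5522 0.0066 0.1709] yang -1.306 tilt [ 0.0048 -0.003 ] 14.45
```

View pics/w3.png

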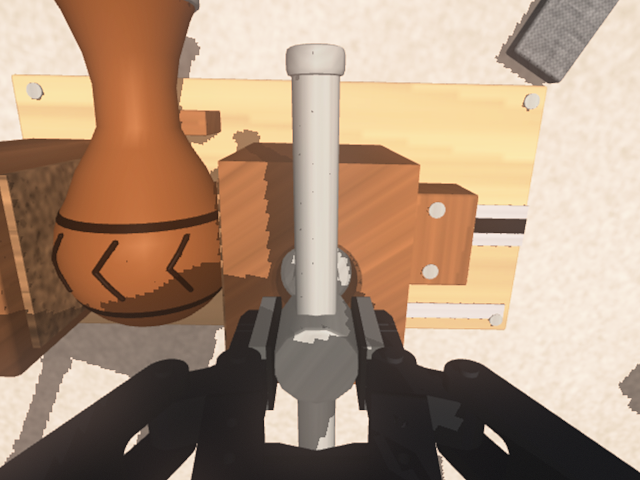

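The picture shows the bar still perpendicular to the fingers, so there was no slip. The jaw is against the gourd. Continuing.

Request:
{"api": "move_arm", "payload": {"deltas": [[[0,0,0,0.055,1],[0,0,0,0.11,1],[0,0,0,0.165,1],[0,0,0,0.22,1],[0,0,0,0.275,1],[0,0,0,0.33,1],[0,0,0,0.385,1],[0,0,0,0.44,1],[0,0,0,0.495,1],[0,0,0,0.55,1],[0,0,0,0.6,1],[0,0,0,0.6,1]]]}}

```text
clock: 15.7
position: [0.5511, 0.0069, 0.171]
ee_rot: [0.0, 0.88, -0.476, 0.002]
contact_force: [0.3, -4.2, 8.0]
width: 0.026
gripper_force: 79.0
```

```bash
python3 s2.py
```

```text
q [-1.120e-01  2.860e-01  1.667e+00 -2.000e-03  1.185e+00  2.451e+00] F [ 0.3 -4.2  8. ] M [-0.94 -0.01  0.03] w 0.02602412858447354 g 78.97165060043335 pos [0.5511 0.0069 0.171 ] yang -2.562 tilt [ 0.0025 -0.0024] 15.7
```

Request:
{"api": "move_arm", "payload": {"deltas": [[[0,0,0,0,-1],[0,0,0,0,-1],[0,0,0,0,-1],[0,0,-0.03,0,-1],[0,0,-0.07,0,-1],[0,0,-0.075,-0.07,-1],[0,0,-0.075,-0.14,-1],[0,0,-0.075,-0.21,-1],[0,0,-0.075,-0.28,-1],[0,0,-0.075,-0.35,-1],[0,0,-0.075,-0.42,-1],[0,0,-0.075,-0.49,-1]]]}}

```text
clock: 16.9
position: [0.5497, 0.0085, 0.2291]
ee_rot: [-0.001, 1.0, 0.02, -0.001]
contact_force: [-1.4, -0.2, -0.1]
width: 0.0853
gripper_force: 0.0
```

Request:
{"api": "move_arm", "payload": {"deltas": [[[0,0,0,-0.07,-1],[0,0,0,-0.14,-1],[0,0,0,-0.21,-1],[0,0,0,-0.28,-1],[0,0,0,-0.35,-1],[0,0,0,-0.42,-1],[0,0,0,-0.49,-1],[0,0,0,-0.56,-1],[0,0,0,-0.63,-1],[0,0,0,-0.7,-1],[0,0,0,-0.77,-1],[0,0,0,-0.84,-1]]]}}

```text
clock: 18.1
position: [0.5497, 0.0085, 0.2291]
ee_rot: [-0.001, 0.622, 0.783, -0.0]
contact_force: [0.5, -0.1, 0.7]
width: 0.0854
gripper_force: 0.0
```

Request:
{"api": "move_arm", "payload": {"deltas": [[[0,0,0,-0.07,-1],[0,0,0,-0.14,-1],[0,0,0,-0.17,-1],[0,0,0,-0.17,-1],[0,0,0,-0.17,-1]]]}}

```text
clock: 18.6
position: [0.55, 0.0082, 0.2293]
ee_rot: [-0.001, 0.477, 0.879, 0.0]
contact_force: [0.3, 0.2, 0.7]
width: 0.0856
gripper_force: 0.0
```

```bash
python3 s2.py;python3 - <<'E'
from h import *
T=toolT();np.save("T4.npy",T);im=manip.get_image("wrist")[:,:,::-1];cv2.imwrite("pics/w4.png",im)
hsv=cv2.cvtColor(im.copy(),cv2.COLOR_BGR2HSV);print(T.round(4))
E
```

```text
q [-0.112  0.245  1.574  0.     1.324 -0.689] F [0.3 0.2 0.7] M [0.01 0.01 0.05] w 0.08561647001878735 g 0.0 pos [0.55   0.0082 0.2293] yang 0.577 tilt [-0.0009  0.0006] 18.6
[[-5.459e-01  8.379e-01 -9.000e-04  5.500e-01]
 [ 8.379e-01  5.459e-01  6.000e-04  8.200e-03]
 [ 1.000e-03 -5.000e-04 -1.000e+00  2.293e-01]
 [ 0.000e+00  0.000e+00  0.000e+00  1.000e+00]]
```

View pics/w4.png

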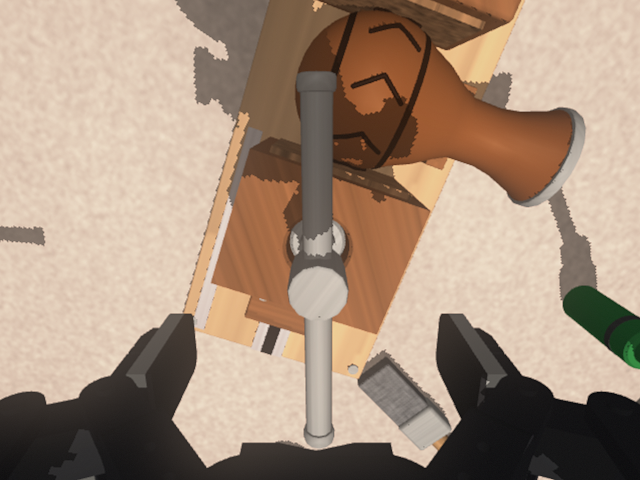

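The bar lies squarely between the open fingers, head at (318,292). Lowering to regrip.

Request:
{"api": "move_arm", "payload": {"deltas": [[[-0.002,0,0.04,0,-1],[-0.002,0,0.074,0,-1],[-0.002,0,0.074,0,-1],[-0.002,0,0.074,0,0],[-0.002,0,0.074,0,1],[-0.002,0,0.074,0,1],[-0.002,0,0.074,0,1],[-0.002,0,0.074,0,1],[-0.002,0,0.074,0,1]]], "squeeze": 80}}

```text
clock: 19.55
position: [0.552, 0.0066, 0.172]
ee_rot: [0.001, 0.476, 0.879, 0.001]
contact_force: [-0.3, -0.3, 6.0]
width: 0.0261
gripper_force: 79.0
```

Request:
{"api": "move_arm", "payload": {"deltas": [[[0,0,0,0.03,1],[0,0,0,0.06,1],[0,0,0,0.09,1],[0,0,0,0.12,1],[0,0,0,0.14,1]]]}}

```text
clock: 20.05
position: [0.552, 0.0066, 0.172]
ee_rot: [0.001, 0.6, 0.8, 0.001]
contact_force: [-0.1, -0.5, 4.9]
width: 0.0259
gripper_force: 79.0
```

```bash
python3 s2.py
```

```text
q [-0.114  0.287  1.664 -0.     1.188 -0.398] F [-0.1 -0.5  4.9] M [-0.01  0.11  0.37] w 0.02594536218137333 g 79.02380704879761 pos [0.552  0.0066 0.172 ] yang 0.284 tilt [ 0.0029 -0.0004] 20.05
```

Request:
{"api": "move_arm", "payload": {"deltas": [[[0,0,0,0.02,1],[0,0,0,0.04,1],[0,0,0,0.06,1]]]}}

```text
clock: 20.35
position: [0.552, 0.0066, 0.172]
ee_rot: [0.001, 0.649, 0.761, 0.001]
contact_force: [-0.3, 0.6, 6.6]
width: 0.0263
gripper_force: 79.0
```

```bash
python3 s2.py
```

```text
q [-0.114  0.287  1.664 -0.     1.188 -0.273] F [-0.3  0.6  6.6] M [-0.    0.15  0.28] w 0.026306554585994985 g 79.02086019515991 pos [0.552  0.0066 0.172 ] yang 0.159 tilt [ 0.0029 -0.0004] 20.35
```

Request:
{"api": "move_arm", "payload": {"deltas": [[[0,0,0,0.02,1],[0,0,0,0.04,1],[0,0,0,0.06,1],[0,0,0,0.06,1]]]}}

```text
clock: 20.75
position: [0.5521, 0.0066, 0.172]
ee_rot: [0.001, 0.695, 0.719, 0.001]
contact_force: [0.0, -0.1, 5.7]
width: 0.0258
gripper_force: 79.0
```

```bash
python3 s2.py
```

```text
q [-0.114  0.287  1.664 -0.     1.188 -0.149] F [ 0.  -0.1  5.7] M [0.07 0.13 0.39] w 0.025839693162091303 g 79.01228785514832 pos [0.5521 0.0066 0.172 ] yang 0.035 tilt [ 0.003  -0.0005] 20.75
```

Request:
{"api": "move_arm", "payload": {"deltas": [[[0,0,0,0.02,1],[0,0,0,0.04,1],[0,0,0,0.06,1],[0,0,0,0.06,1]]]}}

```text
clock: 21.15
position: [0.5521, 0.0065, 0.172]
ee_rot: [0.001, 0.738, 0.675, 0.001]
contact_force: [-0.2, -0.4, 5.3]
width: 0.026
gripper_force: 79.0
```

```bash
python3 s2.py
```

```text
q [-1.140e-01  2.870e-01  1.664e+00 -1.000e-03  1.188e+00 -2.500e-02] F [-0.2 -0.4  5.3] M [0.01 0.08 1.08] w 0.025955688041521034 g 78.99924874305725 pos [0.5521 0.0065 0.172 ] yang -0.088 tilt [ 0.0029 -0.0011] 21.15
```

The moment jumped to 1.08 N m. A little more to confirm it is firm.

Request:
{"api": "move_arm", "payload": {"deltas": [[[0,0,0,0.02,1],[0,0,0,0.04,1],[0,0,0,0.04,1],[0,0,0,0.04,1]]]}}

```text
clock: 21.55
position: [0.5521, 0.0065, 0.172]
ee_rot: [0.001, 0.765, 0.644, 0.001]
contact_force: [0.2, 0.1, 5.1]
width: 0.0256
gripper_force: 79.0
```

```bash
python3 s2.py
```

```text
q [-1.140e-01  2.870e-01  1.664e+00 -1.000e-03  1.188e+00  5.800e-02] F [0.2 0.1 5.1] M [0.04 0.06 1.26] w 0.025608445487480973 g 78.98276567459106 pos [0.5521 0.0065 0.172 ] yang -0.171 tilt [ 0.003  -0.0012] 21.55
```

Request:
{"api": "move_arm", "payload": {"deltas": [[[0,0,0,0,1],[0,0,0,0.015,1],[0,0,0,0.03,1],[0,0,0,0.03,1]]], "squeeze": 120}}

```text
clock: 21.95
position: [0.5521, 0.0066, 0.1721]
ee_rot: [0.001, 0.786, 0.618, 0.001]
contact_force: [0.0, 0.3, 5.7]
width: 0.0253
gripper_force: 120.6
```

```bash
python3 s2.py
```

```text
q [-0.114  0.287  1.664  0.     1.188  0.125] F [0.  0.3 5.7] M [-0.03  0.16 -0.18] w 0.025306593253471607 g 120.58322668075562 pos [0.5521 0.0066 0.1721] yang -0.239 tilt [ 0.0031 -0.0002] 21.95
```

Request:
{"api": "move_arm", "payload": {"deltas": [[[0,0,0,-0.02,1],[0,0,0,-0.025,1],[0,0,-0.01,-0.025,1],[0,0,-0.02,-0.025,1],[0,0,-0.03,-0.025,1],[0,0,-0.04,-0.025,1]]]}}

```text
clock: 22.55
position: [0.5506, 0.0066, 0.2014]
ee_rot: [-0.001, 0.77, 0.638, -0.001]
contact_force: [0.9, 0.1, -8.7]
width: 0.0248
gripper_force: 123.6
```

```bash
python3 s2.py
```

```text
q [-0.114  0.265  1.617 -0.     1.262  0.072] F [ 0.9  0.1 -8.7] M [ 0.26 -0.51  0.  ] w 0.024760328603584805 g 123.60265016555786 pos [0.5506 0.0066 0.2014] yang -0.186 tilt [-0.0027  0.0002] 22.55
```

Moment dropped on the last bit, so I'll check by code whether the bar slipped in the pads (that would mean a hard stop), from the wrist image edges.

```bash
cat > bar.py <<'E'
import cv2,numpy as np,sys
def lines(p):
    g=cv2.GaussianBlur(cv2.imread(p,0),(3,3),0);e=cv2.Canny(g,30,90);e[330:]=0
    L=cv2.HoughLinesP(e,1,np.pi/360,40,minLineLength=70,maxLineGap=12)
    for x1,y1,x2,y2 in (L[:,0] if L is not None else []):
        if y1>y2:x1,y1,x2,y2=x2,y2,x1,y1
        a=np.degrees(np.arctan2(x2-x1,y2-y1))
        if abs(a)<35 and 220<(x1+x2)/2<420: print(p,(x1,y1,x2,y2),round(a,1))
for p in sys.argv[1:]: lines(p)
E
python3 - <<'E'
from h import *
cv2.imwrite("pics/w5.png",manip.get_image("wrist")[:,:,::-1])
E
python3 bar.py pics/w3.png pics/w5.png
```

```text
pics/w3.png (np.int32(293), np.int32(144), np.int32(295), np.int32(224)) 1.4
pics/w3.png (np.int32(336), np.int32(174), np.int32(335), np.int32(313)) -0.4
pics/w3.png (np.int32(263), np.int32(161), np.int32(270), np.int32(268)) 3.7
pics/w5.png (np.int32(337), np.int32(137), np.int32(336), np.int32(247)) -0.5
pics/w5.png (np.int32(294), np.int32(138), np.int32(294), np.int32(293)) 0.0
pics/w5.png (np.int32(385), np.int32(140), np.int32(444), np.int32(287)) 21.9
pics/w5.png (np.int32(252), np.int32(16), np.int32(293), np.int32(108)) 24.0
pics/w5.png (np.int32(299), np.int32(72), np.int32(301), np.int32(160)) 1.3
pics/w5.png (np.int32(255), np.int32(0), np.int32(290), np.int32(82)) 23.1
```

The bar is still square to the fingers, so there was no slip to prove a hard stop. I'll lower it back onto the nut and retest the torque.

Request:
{"api": "move_arm", "payload": {"deltas": [[[0,0,0.01,0,1],[0,0,0.02,0,1],[0,0,0.03,0,1],[0,0,0.037,0,1],[0,0,0.037,0,1]]]}}

```text
clock: 23.1
position: [0.5521, 0.0066, 0.1756]
ee_rot: [0.002, 0.77, 0.638, 0.002]
contact_force: [-1.9, -0.2, 9.3]
width: 0.0247
gripper_force: 126.0
```

```bash
python3 s2.py
```

```text
q [-0.114  0.283  1.66   0.     1.194  0.072] F [-1.9 -0.2  9.3] M [-0.28  0.39 -0.13] w 0.024669879253541194 g 125.9616494178772 pos [0.5521 0.0066 0.1756] yang -0.186 tilt [ 0.0044 -0.0004] 23.1
```

Request:
{"api": "move_arm", "payload": {"deltas": [[[0,0,0.003,0.02,1],[0,0,0.003,0.04,1],[0,0,0.003,0.05,1],[0,0,0.003,0.05,1]]]}}

```text
clock: 23.5
position: [0.5521, 0.0066, 0.1722]
ee_rot: [0.001, 0.802, 0.597, 0.001]
contact_force: [-0.2, 0.2, 6.1]
width: 0.0248
gripper_force: 125.6
```

```bash
python3 s2.py;  python3 - <<'E'
from h import *
cv2.imwrite("pics/w6.png",manip.get_image("wrist")[:,:,::-1])
E
python3 bar.py pics/w6.png
```

```text
q [-0.114  0.286  1.664  0.     1.188  0.176] F [-0.2  0.2  6.1] M [-0.03  0.12  0.01] w 0.024827594231341184 g 125.58589696884155 pos [0.5521 0.0066 0.1722] yang -0.291 tilt [ 0.0034 -0.0004] 23.5
pics/w6.png (np.int32(375), np.int32(137), np.int32(461), np.int32(296)) 28.4
pics/w6.png (np.int32(292), np.int32(158), np.int32(295), np.int32(238)) 2.1
pics/w6.png (np.int32(203), np.int32(2), np.int32(258), np.int32(99)) 29.6
pics/w6.png (np.int32(219), np.int32(12), np.int32(276), np.int32(109)) 30.4
pics/w6.png (np.int32(338), np.int32(90), np.int32(337), np.int32(161)) -0.8
pics/w6.png (np.int32(300), np.int32(108), np.int32(301), np.int32(238)) 0.4
pics/w6.png (np.int32(285), np.int32(48), np.int32(284), np.int32(118)) -0.8
pics/w6.png (np.int32(252), np.int32(88), np.int32(301), np.int32(163)) 33.2
```

Request:
{"api": "move_arm", "payload": {"deltas": [[[0,0,0,0.02,1],[0,0,0,0.04,1],[0,0,0,0.04,1]]]}}

```text
clock: 23.85
position: [0.5522, 0.0066, 0.1722]
ee_rot: [0.001, 0.826, 0.563, 0.001]
contact_force: [0.3, -0.1, 5.9]
width: 0.0252
gripper_force: 125.6
```

```bash
python3 s2.py
```

```text
q [-0.114  0.286  1.664  0.     1.188  0.261] F [ 0.3 -0.1  5.9] M [ 0.02  0.04 -0.05] w 0.025201630401116035 g 125.58100461959839 pos [0.5522 0.0066 0.1722] yang -0.375 tilt [ 0.0035 -0.0003] 23.85
```

Request:
{"api": "move_arm", "payload": {"deltas": [[[0,0,0,0.02,1],[0,0,0,0.04,1],[0,0,0,0.04,1]]]}}

```text
clock: 24.15
position: [0.5522, 0.0065, 0.1721]
ee_rot: [0.001, 0.849, 0.528, 0.001]
contact_force: [0.3, 0.3, 5.9]
width: 0.025
gripper_force: 125.6
```

```bash
python3 s2.py;  python3 - <<'E'
from h import *
cv2.imwrite("pics/w7.png",manip.get_image("wrist")[:,:,::-1])
E
python3 bar.py pics/w7.png
```

```text
q [-0.114  0.286  1.664  0.     1.187  0.344] F [0.3 0.3 5.9] M [-0.08  0.09 -0.04] w 0.024954704359374746 g 125.57559013366699 pos [0.5522 0.0065 0.1721] yang -0.459 tilt [ 0.0035 -0.0003] 24.15
pics/w7.png (np.int32(339), np.int32(70), np.int32(337), np.int32(140)) -1.6
pics/w7.png (np.int32(300), np.int32(113), np.int32(301), np.int32(200)) 0.7
pics/w7.png (np.int32(276), np.int32(86), np.int32(278), np.int32(171)) 1.3
```

Run:
```python
import cv2,numpy as np
sob=lambda g:cv2.magnitude(cv2.Sobel(g,cv2.CV_32F,1,0),cv2.Sobel(g,cv2.CV_32F,0,1))
load=lambda n:sob(cv2.GaussianBlur(cv2.imread(f"pics/{n}.png",0),(3,3),0))
a=load("w3");t=a[36:84,278:352];h=a[308:415,268:366]
for n in("w3","w5","w6","w7"):
    for nm,t_,o in(("cap",t,(278,36)),("head",h,(268,308))):
        b=load(n);y0=max(o[1]-30,0);r=cv2.matchTemplate(b[y0:o[1]+t_.shape[0]+30,o[0]-25:o[0]+t_.shape[1]+25],t_,cv2.TM_CCOEFF_NORMED)
        _,v,_,l=cv2.minMaxLoc(r);print(n,nm,"shift",l[0]-25,l[1]+y0-o[1],round(v,2))
```

```text
w3 cap shift 0 0 1.0
w3 head shift 0 0 1.0
w5 cap shift -3 -1 0.45
w5 head shift 1 0 0.41
w6 cap shift -3 -1 0.51
w6 head shift 0 6 0.4
w7 cap shift -2 -1 0.43
w7 head shift 0 9 0.43
```

Request:
{"api": "move_arm", "payload": {"deltas": [[[0,0,0,0.03,1],[0,0,0,0.06,1],[0,0,0,0.09,1],[0,0,0,0.12,1]]]}}

```text
clock: 24.6
position: [0.5522, 0.0065, 0.1722]
ee_rot: [0.001, 0.909, 0.417, 0.002]
contact_force: [-0.2, -1.4, 6.3]
width: 0.0252
gripper_force: 125.6
```

```bash
python3 s2.py
```

```text
q [-0.114  0.286  1.664 -0.     1.187  0.597] F [-0.2 -1.4  6.3] M [0.01 0.02 0.31] w 0.025227264043397656 g 125.58550357818604 pos [0.5522 0.0065 0.1722] yang -0.711 tilt [ 0.0036 -0.0006] 24.6
```

Request:
{"api": "move_arm", "payload": {"deltas": [[[0,0,0,0.03,1],[0,0,0,0.06,1],[0,0,0,0.08,1],[0,0,0,0.08,1]]]}}

```text
clock: 25.0
position: [0.5523, 0.0065, 0.1721]
ee_rot: [0.001, 0.94, 0.34, 0.002]
contact_force: [-0.3, 0.5, 6.5]
width: 0.0251
gripper_force: 125.6
```

```bash
python3 s2.py
```

```text
q [-0.114  0.286  1.664 -0.     1.187  0.763] F [-0.3  0.5  6.5] M [-0.03  0.03  0.09] w 0.025128143359559388 g 125.55862426757812 pos [0.5523 0.0065 0.1721] yang -0.877 tilt [ 0.0037 -0.0006] 25.0
```

Request:
{"api": "move_arm", "payload": {"deltas": [[[0,0,0,0.03,1],[0,0,0,0.06,1],[0,0,0,0.06,1]]]}}

```text
clock: 25.3
position: [0.5523, 0.0065, 0.1722]
ee_rot: [0.001, 0.96, 0.28, 0.002]
contact_force: [0.4, 0.0, 5.1]
width: 0.025
gripper_force: 125.6
```

```bash
python3 s2.py
```

```text
q [-0.114  0.286  1.664 -0.     1.187  0.889] F [0.4 0.  5.1] M [-0.04  0.06  0.17] w 0.025023127099138023 g 125.55290222167969 pos [0.5523 0.0065 0.1722] yang -1.003 tilt [ 0.0037 -0.0007] 25.3
```

Request:
{"api": "move_arm", "payload": {"deltas": [[[0,0,0,0.03,1],[0,0,0,0.06,1],[0,0,0,0.06,1]]]}}

```text
clock: 25.6
position: [0.5523, 0.0064, 0.1722]
ee_rot: [0.001, 0.975, 0.221, 0.002]
contact_force: [1.0, 0.1, 5.5]
width: 0.0252
gripper_force: 125.5
```

```bash
python3 s2.py
```

```text
q [-1.140e-01  2.860e-01  1.664e+00 -1.000e-03  1.187e+00  1.012e+00] F [1.  0.1 5.5] M [-0.02  0.05  0.93] w 0.025214264376960935 g 125.5460000038147 pos [0.5523 0.0064 0.1722] yang -1.126 tilt [ 0.0036 -0.0013] 25.6
```

Firm again at -1.13 rad, exactly one hex pitch past the first stop, so the nut is at its hard stop. I'll relieve within the play and lift out.

Request:
{"api": "move_arm", "payload": {"deltas": [[[0,0,0,-0.015,1],[0,0,0,-0.03,1],[0,0,-0.01,-0.03,1],[0,0,-0.025,-0.03,1],[0,0,-0.045,-0.03,1],[0,0,-0.065,-0.03,1],[0,0,-0.085,-0.03,1],[0,0,-0.105,-0.03,1],[0,0,-0.125,-0.03,1],[0,0,-0.15,-0.03,1],[0,0,-0.175,-0.03,1],[0,0,-0.175,-0.03,1]]]}}

```text
clock: 26.8
position: [0.5518, 0.0066, 0.3117]
ee_rot: [0.0, 0.968, 0.25, 0.001]
contact_force: [0.8, 0.0, -6.8]
width: 0.0249
gripper_force: 127.9
```

```bash
python3 s2.py
python3 - <<'E'
from h import *
T=toolT();p=T[:3,3]
print("to pocket /.8:",T[:3,:3].T@(np.array([.541,.3185,p[2]])-p)/.8)
# compare jaw/gourd region of top view vs before via template shift
im=cv2.cvtColor(manip.get_image("top"),cv2.COLOR_RGB2GRAY);a=cv2.imread("pics/top0.png",0)
t=a[195:225,236:276];r=cv2.matchTemplate(im[185:235,226:286],t,cv2.TM_CCOEFF_NORMED);print("gourd neck shift",np.subtract(cv2.minMaxLoc(r)[3],(10,10)),r.max())
E
```

```text
q [-0.114  0.207  1.422  0.     1.51   0.951] F [ 0.8  0.  -6.8] M [-0.   -0.09 -0.  ] w 0.024877350911345953 g 127.93643474578857 pos [0.5518 0.0066 0.3117] yang -1.066 tilt [ 0.0027 -0.0001] 26.8
to pocket /.8: [ 1.76854593e-01 -3.47667721e-01 -5.81261088e-05]
gourd neck shift [0 0] 0.57369596
```

Request:
{"api": "move_arm", "payload": {"deltas": [[[0.01,-0.02,0,0,1],[0.026,-0.052,0,0,1],[0.044,-0.087,0,0,1],[0.062,-0.122,0,0,1],[0.08,-0.157,0,0,1],[0.098,-0.192,0,0,1],[0.116,-0.227,0,0,1],[0.134,-0.262,0,0,1],[0.15,-0.294,0,0,1],[0.162,-0.318,0,0,1],[0.172,-0.338,0,0,1],[0.177,-0.348,0,0,1]]]}}

```text
clock: 28.05
position: [0.5394, 0.3201, 0.3083]
ee_rot: [-0.0, 0.968, 0.251, -0.002]
contact_force: [0.4, 0.4, -8.0]
width: 0.0249
gripper_force: 127.3
```

Request:
{"api": "move_arm", "payload": {"deltas": [[[0,0,0,0,1],[0,0,0,0,1],[0,0,0,0,1]]]}}

```text
clock: 28.35
position: [0.5404, 0.3175, 0.3105]
ee_rot: [0.0, 0.968, 0.249, -0.0]
contact_force: [0.2, -0.5, -7.9]
width: 0.0249
gripper_force: 127.3
```

```bash
python3 s2.py
python3 - <<'E'
from h import *
T=toolT();p=T[:3,3];print("to pocket:",T[:3,:3].T@(np.array([.541,.3185,p[2]])-p)/.8)
im=manip.get_image("top")[:,:,::-1];cv2.imwrite("pics/top2.png",im)
# check head by scene & top: expected px of head
for n in("top",): print(proj(n,[p[0],p[1],p[2]+.022]))
E
```

```text
q [ 4.210e-01  3.280e-01  1.256e+00 -1.000e-03  1.558e+00  1.488e+00] F [ 0.2 -0.5 -7.9] M [-0.02 -0.04 -0.01] w 0.024936362663139106 g 127.30221748352051 pos [0.5404 0.3175 0.3105] yang -1.067 tilt [-0.0001 -0.001 ] 28.35
to pocket: [ 1.20911374e-03 -7.50724019e-04 -1.30836714e-06]
[110.60423364 235.12035461]
```

Request:
{"api": "move_arm", "payload": {"deltas": [[[0.001,-0.001,0.03,0,1],[0.001,-0.001,0.06,0,1],[0.001,-0.001,0.085,0,1],[0.001,-0.001,0.1,0,1],[0.001,-0.001,0.115,0,1],[0.001,-0.001,0.125,0,1],[0.001,-0.001,0.135,0,1]]]}}

```text
clock: 29.1
position: [0.5411, 0.3199, 0.2027]
ee_rot: [-0.0, 0.968, 0.25, 0.001]
contact_force: [-0.8, -0.2, -6.9]
width: 0.025
gripper_force: 127.7
```

```bash
python3 s2.py
```

```text
q [0.423 0.376 1.446 0.    1.318 1.489] F [-0.8 -0.2 -6.9] M [ 0.02 -0.1   0.01] w 0.02500165509491718 g 127.72212266921997 pos [0.5411 0.3199 0.2027] yang -1.066 tilt [0.0013 0.0007] 29.1
```

Request:
{"api": "move_arm", "payload": {"deltas": [[[0,0,0.01,0,1],[0,0,0.02,0,1],[0,0,0.03,0,1],[0,0,0.04,0,1],[0,0,0.048,0,1],[0,0,0.054,0,1],[0,0,0.058,0,1],[0,0,0.06,0,1],[0,0,0.06,0,1]]]}}

```text
clock: 30.0
position: [0.5408, 0.32, 0.1547]
ee_rot: [-0.0, 0.968, 0.25, 0.0]
contact_force: [0.4, -0.4, -7.7]
width: 0.0253
gripper_force: 127.7
```

```bash
python3 s2.py
```

```text
q [0.424 0.409 1.517 0.    1.214 1.489] F [ 0.4 -0.4 -7.7] M [ 0.04 -0.02  0.  ] w 0.025286694469686948 g 127.72399663925171 pos [0.5408 0.32   0.1547] yang -1.066 tilt [0.0005 0.0003] 30.0
```

Nearly at the floor, so I'm easing down until the weight comes off.

Request:
{"api": "move_arm", "payload": {"deltas": [[[0,0,0.001,0,1],[0,0,0.002,0,1],[0,0,0.003,0,1],[0,0,0.004,0,1],[0,0,0.005,0,1],[0,0,0.005,0,1]]]}}

```text
clock: 30.6
position: [0.5416, 0.3204, 0.1542]
ee_rot: [-0.0, 0.968, 0.25, 0.002]
contact_force: [-3.5, -1.1, 10.3]
width: 0.0248
gripper_force: 129.0
```

```bash
python3 s2.py
```

```text
q [0.424 0.409 1.519 0.    1.209 1.489] F [-3.5 -1.1 10.3] M [-0.32  0.64  0.05] w 0.02480929834627975 g 129.03823614120483 pos [0.5416 0.3204 0.1542] yang -1.065 tilt [0.0044 0.0021] 30.6
```

On the floor at the expected height. Relieve, open, retreat.

Request:
{"api": "move_arm", "payload": {"deltas": [[[0,0,-0.003,0,1],[0,0,-0.003,0,0.3],[0,0,-0.003,0,0],[0,0,-0.003,0,-0.5],[0,0,-0.003,0,-1],[0,0,-0.003,0,-1],[0,0,-0.003,0,-1],[0,0,-0.02,0,-1],[0,0,-0.05,0,-1],[0,0,-0.09,0,-1],[0,0,-0.13,0,-1],[0,0,-0.13,0,-1]]], "squeeze": 30}}

```text
clock: 31.8
position: [0.5432, 0.3211, 0.2611]
ee_rot: [-0.001, 0.968, 0.25, 0.006]
contact_force: [1.2, 1.1, -0.1]
width: 0.0857
gripper_force: 0.0
```

```bash
python3 s2.py
python3 - <<'E'
from h import *
T=toolT();im=manip.get_image("wrist")[:,:,::-1];cv2.imwrite("pics/w9.png",im)
g=cv2.GaussianBlur(cv2.cvtColor(im.copy(),cv2.COLOR_BGR2GRAY),(3,3),0);e=cv2.Canny(g,30,90)
L=cv2.HoughLinesP(e,1,np.pi/360,40,minLineLength=60,maxLineGap=10)
for l in L[:,0]:
    if 270<(l[0]+l[2])/2<370 and abs(l[0]-l[2])<12: print(l)
M=np.linalg.inv(T@manip.camera_params("wrist")["tool_from_camera"]);c=manip.camera_params("wrist")
for z in(.144,.176):
    p=M@np.array([.5416,.3204,z,1]);print("axis px at",z,c["fx"]*p[0]/p[2]+c["cx"],c["fy"]*p[1]/p[2]+c["cy"])
e[330:]=0
C=cv2.HoughCircles(g,cv2.HOUGH_GRADIENT,1,40,param1=90,param2=18,minRadius=22,maxRadius=45)
print(C[0][:6] if C is not None else None)
E
```

```text
q [0.424 0.344 1.35  0.    1.435 1.489] F [ 1.2  1.1 -0.1] M [ 0.03 -0.02  0.05] w 0.0856880668327046 g 0.0 pos [0.5432 0.3211 0.2611] yang -1.065 tilt [0.0105 0.0048] 31.8
[327 224 327  82]
[304 275 305 368]
[327 279 327 371]
[300  82 302 146]
[324 389 324 302]
axis px at 0.144 317.7621242733577 240.1886164878433
axis px at 0.176 317.9831056043292 256.65490619468403
[[480.5   4.5  36.4]
 [314.5 257.5  22.8]]
```

The head top appears at (314.5,257.5) against the expected (318,257), so the wrench stands upright in the pocket. Handing in.

```bash
python3 -c "
from rig import manip
print(manip.sign_off())"
```

```text
the job is handed in; nothing more can be done
None
```

The job is handed in, with no verdict returned: the jaw is closed on the gourd, the nut is at its stop, and the wrench stands upright in the pocket, set down at about 31 s; the socket slipped one flat over the nut at the stop, and I did not re-measure the jaw, gourd or bystanders at the end.

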